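Hold the canister lid at its vent mark

TASK

Pick up the orange bayonet lid by its bar and set it into the mouth of the canister, lugs down through the two slots, until its flange rests on the rim. Then turn it clockwise to the green mark, halfway to the red lock mark, and finish holding it there by its bar against the return spring so the canister vents: never let it reach the lock click, and leave the box, grommet and jar beside it alone.

Things in the scene. Friction and masses are not known exactly. Their poses are not given: they have to be found in the camera images.
- lid_grip (a point): Middle of the upright black bar on the loose orange lid, which starts standing on its plug on the bench; z up. Bar 56 mm long (x), 14 mm thick (y), 44 mm tall (22 mm above and below this point); at its foot a round flange, 82 mm diameter, 6 mm thick, with a white dash beyond each bar end. The lid is the same after a half turn about z; about 0.14 kg.
- lid_plug (a point): Centre of the underside of the lid's plug, 50 mm below lid_grip, same axes. The plug, below the flange, is 54 mm in diameter and 22 mm long. Two lugs stick out of it along +x and -x, in line with the bar: 12 mm wide, 73 mm over their tips, from 4 to 12 mm above this point.
- canister: Grey canister bolted to the bench, 100 mm diameter, on a 124 mm square foot; origin at the centre of its underside, z up; the slots lie along its +x and -x. Same after a half turn about z. The rim is 90 mm above the origin; with the lid's flange resting on it, lid_grip is 118 mm above the origin.
- mouth (a point): Centre of the canister's mouth, level with the rim; axes as the canister. Hole 62 mm diameter; two slots along +x and -x, 18 mm wide, reaching 40 mm from the axis. Below the 8 mm lip the lugs turn only clockwise seen from above. Dashes on the white rim: black at each slot, green 45 deg clockwise (halfway), red 90 deg (locked). The lock ball is met from about 56 deg.
- vent_ring (a joint): Sprung ring in the canister that the lugs push, rad, 0 at rest, growing as the lid turns clockwise. The lugs meet it when the lid has turned about 0.09 rad from the slots; then it reads the lid's turn less 0.09: about 0.70 at the green mark, 1.48 at lock. It pushes back with 0.05 N m at 0 and 0.13 N m at the green mark.
- click (a joint): Sprung steel ball under the lip, the lock click: 0 m when free, grows to about 0.0025 m while a lug rides over it.
- washer_box: Bystander: open black assortment box, 100 x 150 x 38 mm, origin at the centre of its underside.
- grommet: Bystander: black rubber grommet, 44 mm diameter, 14 mm tall, origin at the centre of its underside.
- bolt_jar: Bystander: small jar with blue cap, 56 mm diameter, 75 mm tall, origin at the centre of its underside.
Mind the look-alikes: they are no part of the job. Of the things that look like the part that bears lid_grip, take the one that is farthest to the robot's left at the start.

How it is judged (in metres and radians):
On the way:
1. the lid is down in the mouth with its lugs through the slots, not yet turned (z of lid_grip in the frame of canister below 0.122 m and horizontal distance between lid_grip and canister below 0.006 m and angle between lid_grip's own z axis and vertical below 0.06 rad and angle between the x axis of lid_grip and the x axis of canister, either way round below 0.3 rad), for 0.1 s.
At the end, for the whole second after the job is handed in: Lid in the canister (grip point within 6 mm of the axis, under 122 mm above the underside, tilt under 0.06 rad), turned clockwise 45 +- 8.5 deg from the slots (vent ring 0.4 to 1.0 rad), click ball free (under 1 mm), lid still, fingers holding it with over 2 N (z of lid_grip in the frame of canister below 0.122 m and horizontal distance between lid_grip and canister below 0.006 m and angle between lid_grip's own z axis and vertical below 0.06 rad and angle between the x axis of lid_grip and the x axis of canister, either way round between 0.635 and 0.935 rad and value of joint vent_ring between 0.4 and 1 rad and value of joint click below 0.001 m and contact force between the fingers and lid above 2 N and angular speed of lid below 0.1 rad/s); the arm keeps its last pose, push and grip.
It fails at once if the lid was turned onto the lock click (value of joint click above 0.0015 m).
It fails at once if the washer box was moved more than 15 mm (distance of washer_box from where it was at the start of the episode above 0.015 m).
It fails at once if the grommet was moved more than 15 mm (distance of grommet from where it was at the start of the episode above 0.015 m).
It fails at once if the bolt jar was moved more than 15 mm (distance of bolt_jar from where it was at the start of the episode above 0.015 m).
It also fails if it takes over 45 s, if anything falls off the work surface, if the arm or the gripper's body presses on something with over 40 N, if the wrist force passes 120 N, or if a joint passes its speed limit or range.

ROBOT

A 6-joint arm with a two-finger parallel gripper is mounted at the origin on the work surface. World frame = base frame: x ahead of the robot, y to its left, z up, the work surface at z = 0. Lengths are in mm, angles in rad, forces in N, time in s.
With the tool pointing down it reaches from about 400 to 925 mm from the base axis. Payload 12.5 kg.
Tool frame: the origin (TCP) lies midway between the tips of the shut fingers; the grasp point (between the pads) lies 19 mm behind it; z points along the fingers, y is the direction in which the jaws open and shut (so a half turn about z gives the same grasp; the last joint's range is limited). The gripper opens to 95 mm and grips with 3 to 60 N. Pads are 20 mm wide; open, the fingers measure 119 mm over their backs; the gripper's body (75 mm by 180 mm) begins 59 mm behind the grasp point.
Start: joints at [-1.418, 0.491, 1.559, -0, 1.092, -0.106], TCP at [159.973, -604.198, 214.661] pointing down, gripper open.
Joint ranges: [-3.1, 3.1], [-0.84, 2.19], [0.05, 2.79], [-1.13, 4.28], [0.06, 2.93], [-2.69, 2.69]. Speed limits (rad/s): [2.22, 2.22, 2.79, 3.14, 3.14, 3.14].

INTERFACE

Orientations are given as [roll, pitch, yaw] about the fixed x, y, z axes, in that order (R = Rz(yaw) Ry(pitch) Rx(roll)).
In Python, from cell import env gives the robot as it stands.
- The arm moves only by the tool drive_tool, never from a script. Its argument "increments" is a list of rows, each a list of 2 entries, a list of its own where there are three numbers: the shift along the tool's x, y, z as a fraction of full scale, then the turn, a rotation vector about the tool's x, y, z as a fraction of full scale. In form: [[[x, y, z], [ax, ay, az]], ...]. A call has 1 to 5 rows; each row shifts and turns the commanded pose from where the row before left it, along the tool's axes as they then stand; what a row does not reach is not made up. Full scale, the value 1, is 30 mm for a shift and 0.08 rad for a turn. A row lasts 1/12 s, in which the tool goes at most 41.7 mm and 7.16 degrees, less where a joint would pass 70% of its speed; a pose out of reach is approached as far as the arm can. A call with a number of a shift or a turn outside -1 to 1 is refused whole. A call with a gripper value outside its range is refused whole. "jaw" is the opening, from -1 (shut) to 1 (fully open), so that 0 is half open, set as the call begins (left out, the last holds). The fingers move at their own pace and stop on an object; the grip force is fixed at half the most. Time passes only in rows, so rows that do not move let the fingers close. It gives the time, the measured TCP pose, the force and the opening at its end, in the units of the state.
- env.state(): the state, without advancing time (a new reading comes with each control period).
- env.read_camera(name): name is "side" or "top" or "wrist"; returns a dict with "pixels" (384x512x3 uint8, blue, green, red), "vertical_fov" (degrees; the focal length in pixels is half the picture's height over the tangent of half this angle, whatever the lens; pixels are square), "cx", "cy" (the principal point, pixels), "world_to_cam" (4x4, takes a point from world to camera coordinates). Camera axes: x right, y down, z forward; pixel columns grow to the right and rows downward; lengths in mm; the calibration is good to about 2 mm. The wrist camera is an equidistant fisheye: a pixel r from the principal point sees the ray r / f radians off the axis. A picture is of the moment at which its call begins. There is no depth.
- env.job_done(): hands the job in, once; it reports no verdict.
Trained networks look in a picture, given as the dict that the camera call returned (one of the last four; its "shot" number tells which), for a name from the list of things; names that differ only in an ending like _2 or _b are one class to them, and where a whole thing is asked for, a point or a joint stands for the part that bears it (a point fixed in the world has none). Each returns a list of dicts, best first, with "score" (0 to 1); they miss things now and then, are a little off and sometimes report something else, mostly with a low value. They report only what shows in the picture. A call takes as long as a camera call. They do not tell look-alikes from the thing itself.
- env.boxes_of(target, picture): "point" ([x, y, z] in mm, in world coordinates, good to about 4 mm: the middle of the surface that is visible of it).
- env.tip_of(target, picture): "point" ([x, y, z] in mm, in world coordinates, good to about 4 mm: a listed point, or the origin of a listed thing).
The state is a dict: "t": time; "joints": joint angles; "qvel": joint speeds; "tau": joint torques, N m; "eef_pos": TCP position; "tcp_rot": TCP orientation; "ft_force": force on the tool from outside, world axes, zero at the start; "moment": the same for the moment, N m; "opening": opening from 0.0 (shut) to 1.0 (fully open).
Only numpy, scipy, OpenCV 4.12 (cv2) and the standard library are available. Lean on these libraries where they do the work, as an engineer would, in place of code of your own. Each camera call takes 0.05 s, during which the arm holds its last target.

## Working session

There is one attempt and no reset: what is moved stays moved. The work goes in short steps, Python scripts to look and compute and a tool call to move; the robot and the scene stay as the last step left them, time stands still between calls to the robot, and variables do not carry over. Pictures are saved under pics/ and viewed, and the job is handed in when it is done.

Besides the shell and the picture viewer there is one more tool, called after "Request:" as name(argument=value, ...), one argument or row to a line, values as JSON. drive_tool: Moves the arm, as the interface text tells. Its arguments: {"type":"object","properties":{"increments":{"type":"array","items":{"type":"array"}},"jaw":{"type":"number"}},"required":["increments"]}

```bash
ls; mkdir -p pics
python3 - <<'E'
from cell import env
import cv2
s=env.state();print(s)
for n in("top","side","wrist"):
    p=env.read_camera(n);cv2.imwrite(f"pics/{n}0.png",p["pixels"])
    print(n,p["vertical_fov"],p["cx"],p["cy"],p["world_to_cam"].round(3).tolist() if hasattr(p["world_to_cam"],"round") else p["world_to_cam"])
    for t in("lid_grip","canister","mouth","washer_box","grommet","bolt_jar"):
        print(t,[(round(d["score"],2),[round(float(v)) for v in d["point"]]) for d in env.tip_of(t,p)])
E
```

```text
pics
{'t': 0.0, 'joints': array([-1.41758861e+00,  4.91579456e-01,  1.55944810e+00,  1.51112648e-05,
        1.09171670e+00, -1.05579937e-01]), 'qvel': array([-0.00163801,  0.00094316,  0.00051312,  0.00078698, -0.00126965,
        0.00012416]), 'tau': array([ 3.32728901e-03, -6.12620831e+01, -2.58172774e+01,  6.94444100e-02,
        4.82353487e-02, -7.79168226e-05]), 'eef_pos': array([ 159.94267752, -603.93248923,  214.04985783]), 'tcp_rot': array([-3.14044888e+00, -1.34687451e-04,  2.58780600e-01]), 'ft_force': array([ 0.81202511,  0.45664657, -0.04413292]), 'moment': array([0.04432132, 0.02187309, 0.01681815]), 'opening': 0.9993633350636301}
top 54.02445007402276 258.9425272091816 187.9863630837708 [[-0.016, -0.999, -0.03, -71.438], [-0.991, 0.02, -0.136, 592.039], [0.136, 0.028, -0.99, 953.435], [0.0, 0.0, 0.0, 1.0]]
lid_grip [(0.93, [485, 159, 49]), (0.87, [386, 50, 48]), (0.65, [404, -74, 49]), (0.57, [592, 11, 50])]
canister [(0.76, [528, -210, -6])]
mouth [(0.62, [528, -212, 88])]
washer_box [(0.69, [762, 34, 3])]
grommet [(0.65, [501, -1, -1])]
bolt_jar [(0.89, [599, -372, 0])]
side 45.86261852633621 253.61760560672604 198.0212430473197 [[-0.991, -0.133, 0.011, 575.393], [-0.089, 0.592, -0.801, 170.47], [0.1, -0.795, -0.599, 951.31], [0.0, 0.0, 0.0, 1.0]]
lid_grip [(0.88, [596, 12, 52]), (0.74, [407, -71, 47]), (0.69, [387, 48, 48]), (0.65, [489, 158, 51])]
canister [(0.67, [527, -212, 0])]
mouth [(0.62, [530, -211, 87])]
washer_box [(0.89, [761, 36, -2])]
grommet [(0.84, [499, -1, -4])]
bolt_jar [(0.6, [598, -373, 0])]
wrist 65.70646984690485 250.10100108474467 191.90224205793845 [[0.256, -0.967, 0.001, -626.308], [-0.932, -0.246, 0.266, -29.547], [-0.257, -0.069, -0.964, 391.308], [0.0, 0.0, 0.0, 1.0]]
lid_grip []
canister []
mouth []
washer_box []
grommet []
bolt_jar []
```

View pics/top0.png

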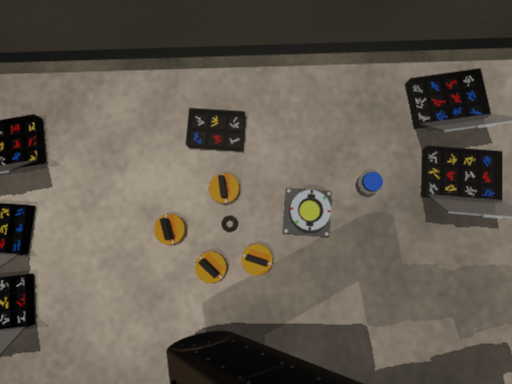

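View pics/side0.png

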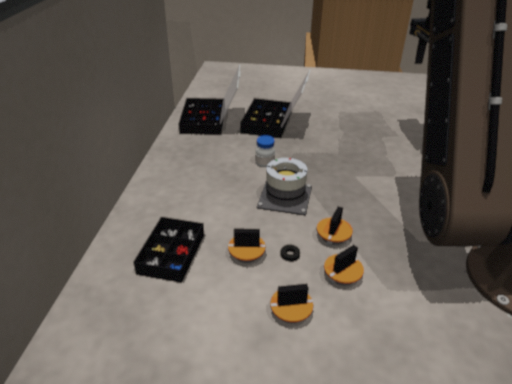

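Top view: four orange lids; the leftmost for the robot (largest y) is at pixel (170,229), about (487,158). The canister is at (310,211), the grommet at (230,223), the jar at (371,182). I'll zoom in for yaw.

Run:
```python
import cv2,numpy as np
a=cv2.imread("pics/top0.png")
f=lambda x,y,r,s:cv2.resize(a[y-r:y+r,x-r:x+r],(s,s),interpolation=cv2.INTER_CUBIC)
cv2.imwrite("pics/zoom0.png",np.hstack([f(170,229,25,400),f(310,211,30,400)]))
```

```text
(no output)
```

View pics/zoom0.png

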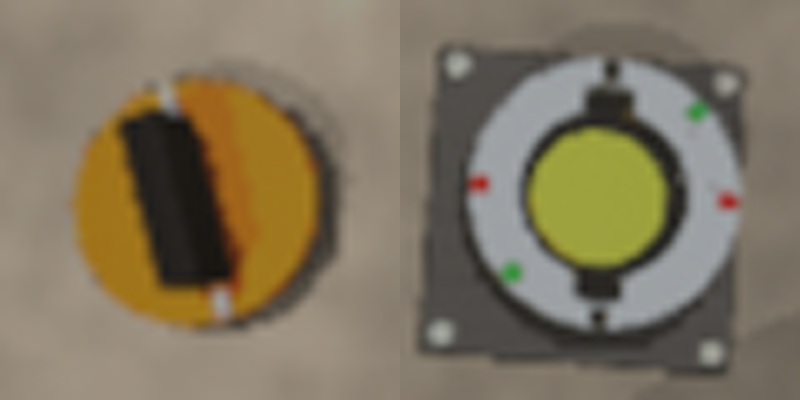

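Left crop: lid bar with white dashes at (167,98) and (221,302). Right crop: canister with black slot dashes at (611,70) and (598,317), green at (697,112)/(512,272), red at (478,184)/(729,201). Slots run roughly along world x.

```bash
cat > h.py <<'E'
import numpy as np
from cell import env
def ray(p,uv):
    M=np.array(p["world_to_cam"]);f=192/np.tan(np.radians(p["vertical_fov"])/2)
    d=np.array([(uv[0]-p["cx"])/f,(uv[1]-p["cy"])/f]);
    if p.get("fish"):
        r=np.linalg.norm(d); v=np.r_[d/r*np.sin(r),np.cos(r)] if r>1e-9 else np.array([0,0,1.])
    else: v=np.r_[d,1]
    R=M[:3,:3]; return -R.T@M[:3,3],R.T@v
def onz(p,uv,z):
    c,d=ray(p,uv); return c+d*(z-c[2])/d[2]
E
python3 - <<'E'
from h import *
p=env.read_camera("top")
for a,b,z in(((165.9,216.3),(172.6,241.8),28),((311.6,191.5),(309.7,228.5),90)):
    A=onz(p,a,z);B=onz(p,b,z);print(A,B,(A+B)/2,np.linalg.norm(A-B),np.degrees(np.arctan2(*(A-B)[1::-1])))
s=env.state();print(s['tcp_rot'],s['joints'])
E
```

```text
[521.27728989 166.71880685  28.        ] [453.83256293 147.75964528  28.        ] [487.55492641 157.23922606  28.        ] 70.05883956882477 15.701026508216515
[ 572.13631696 -214.57395241   90.        ] [ 480.75362738 -206.70216618   90.        ] [ 526.44497217 -210.6380593    90.        ] 91.72110429526083 -4.923355939109837
[3.14144370e+00 2.85884840e-05 2.58793045e-01] [-1.41763171e+00  4.90869834e-01  1.55888278e+00 -1.43396853e-05
  1.09168891e+00 -1.05621818e-01]
```

Request:
drive_tool(
  increments=[
    [[0.96, -0.675, 0], [0, 0, 0]],
    [[0.96, -0.675, 0], [0, 0, 0]],
    [[0.96, -0.675, 0], [0, 0, 0]],
    [[0.96, -0.675, 0], [0, 0, 0]],
    [[0.96, -0.675, 0], [0, 0, 0]],
  ],
  jaw=1,
)

```text
t: 1.52
eef_pos: [274.0, -468.2, 214.7]
tcp_rot: [3.141, -0.0, 0.258]
ft_force: [-0.3, 0.1, 0.2]
opening: 0.999
```

Request:
drive_tool(
  increments=[
    [[0.96, -0.675, 0], [0, 0, 0]],
    [[0.96, -0.675, 0], [0, 0, 0]],
    [[0.96, -0.675, 0], [0, 0, 0]],
    [[0.96, -0.675, 0], [0, 0, 0]],
    [[0.96, -0.675, 0], [0, 0, 0]],
  ],
)

```text
t: 1.93
eef_pos: [387.4, -333.3, 214.9]
tcp_rot: [3.141, -0.0, 0.259]
ft_force: [0.7, -1.0, -0.5]
opening: 1.001
```

Request:
drive_tool(
  increments=[
    [[0.96, -0.675, 0], [0, 0, 0]],
    [[0.96, -0.675, 0], [0, 0, 0]],
    [[0.96, -0.675, 0], [0, 0, 0]],
    [[0.96, -0.675, 0], [0, 0, 0]],
    [[0.96, -0.675, 0], [0, 0, 0]],
  ],
)

```text
t: 2.35
eef_pos: [500.8, -198.5, 214.8]
tcp_rot: [3.141, -0.0, 0.259]
ft_force: [-0.1, -0.7, 0.4]
opening: 1.003
```

Run:
```python
from h import *
import cv2
p=env.read_camera("wrist");cv2.imwrite("pics/w1.png",p["pixels"])
for t in("canister","mouth"):
    print(t,[(round(d["score"],2),d["point"]) for d in env.tip_of(t,p)])
np.save("w1.npy",p,allow_pickle=True)
print(env.state()['eef_pos'])
```

```text
canister [(0.7, [530.7, -213.1, -3.4])]
mouth [(0.66, [527.3, -211.8, 91.0])]
[ 500.85393938 -198.32210371  214.5452475 ]
```

View pics/w1.png

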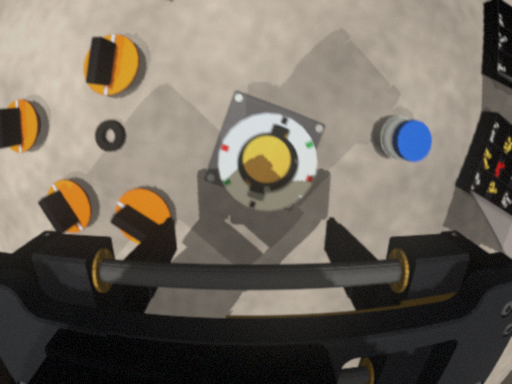

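Wrist view: canister rim centre near (268,161), black dashes near (285,120) and (252,204), green at (308,145) and (227,182). I'll zoom for exact pixels.

Run:
```python
import cv2
a=cv2.imread("pics/w1.png")
cv2.imwrite("pics/w1z.png",cv2.resize(a[105:215,210:330],None,fx=5,fy=5,interpolation=cv2.INTER_CUBIC))
```

```text
(no output)
```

View pics/w1z.png

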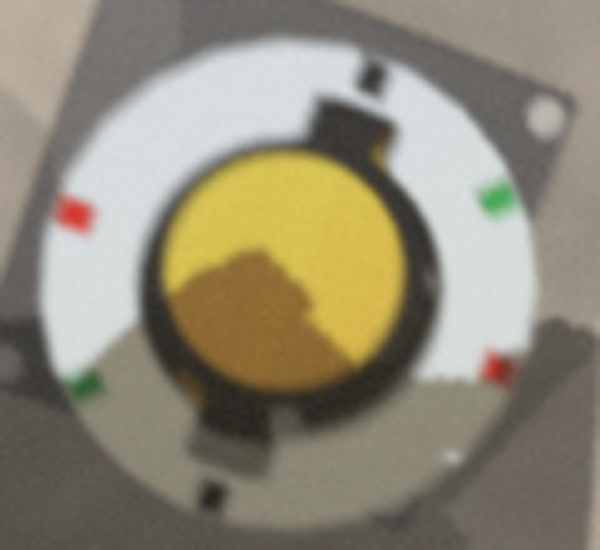

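Zoomed dashes: black (373,77)/(211,496), green (497,199)/(86,386), red (75,214)/(498,370).

Run:
```python
from h import *
p=np.load("w1.npy",allow_pickle=True).item();p["fish"]=1
for n,a,b in(("blk",(373,77),(211,496)),("grn",(497,199),(86,386)),("red",(498,370),(75,214))):
    A,B=[onz(p,(210+(u+.5)/5-.5,105+(v+.5)/5-.5),90) for u,v in(a,b)]
    print(n,(A+B)/2,np.linalg.norm(A-B),np.degrees(np.arctan2(*(A-B)[1::-1])))
```

```text
blk [ 529.24440987 -210.6275658    90.        ] 92.33893754088999 -5.42642589541241
grn [ 529.03160372 -210.7133851    90.        ] 91.93584200488732 -50.110357063231824
red [ 529.01544112 -210.7146516    90.        ] 92.23643843589899 -95.42658888184592
```

Request:
drive_tool(
  increments=[
    [[0.217, -0.966, 0], [0, 0, 0]],
    [[0.217, -0.966, 0], [0, 0, 0]],
    [[0.217, -0.966, 0], [0, 0, 0]],
    [[0.217, -0.966, 0], [0, 0, 0]],
    [[0.217, -0.966, 0], [0, 0, 0]],
  ],
)

```text
t: 2.92
eef_pos: [493.6, -51.4, 214.7]
tcp_rot: [3.141, -0.0, 0.257]
ft_force: [0.2, -1.1, 0.3]
opening: 1.0
```

Request:
drive_tool(
  increments=[
    [[0.217, -0.966, 0], [0, 0, 0]],
    [[0.217, -0.966, 0], [0, 0, 0]],
    [[0.217, -0.966, 0], [0, 0, 0]],
    [[0.217, -0.966, 0], [0, 0, 0]],
    [[0.217, -0.966, 0], [0, 0, 0]],
  ],
)

```text
t: 3.33
eef_pos: [488.3, 97.0, 214.8]
tcp_rot: [3.141, -0.0, 0.258]
ft_force: [0.3, 0.4, 1.8]
opening: 1.003
```

Request:
drive_tool(
  increments=[
    [[0.217, -0.966, 0], [0, 0, 0]],
    [[0.217, -0.966, 0], [0, 0, 0]],
    [[0, 0, 0], [0, 0, 0]],
  ],
)

```text
t: 3.58
eef_pos: [486.1, 158.6, 214.7]
tcp_rot: [-3.141, -0.0, 0.26]
ft_force: [0.1, -0.2, 0.7]
opening: 1.004
```

Run:
```python
from h import *
import cv2
p=env.read_camera("wrist");cv2.imwrite("pics/w2.png",p["pixels"])
print([(round(d["score"],2),d["point"]) for d in env.tip_of("lid_grip",p)])
np.save("w2.npy",p,allow_pickle=True)
s=env.state();print(s['eef_pos'],s['tcp_rot'],s['joints'])
```

```text
[(0.92, [386.0, 44.5, 50.0]), (0.64, [488.4, 158.9, 54.9])]
[486.24906648 155.95592232 214.57012083] [3.14129123e+00 1.51576541e-04 2.59860190e-01] [ 1.81122187e-01  3.29311709e-01  1.83480967e+00 -3.76777336e-04
  9.77598707e-01  1.49226895e+00]
```

View pics/w2.png

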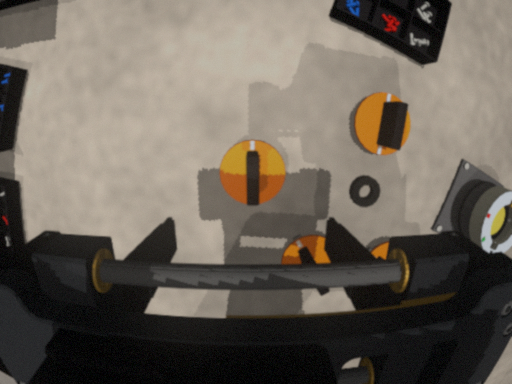

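Wrist view: the target lid is at (252,172), its bar upright in the picture, midway between the fingers and aligned with tool x. The neighbours are well clear, so I descend.

Request:
drive_tool(
  increments=[
    [[0.05, 0, 0.95], [0, 0, 0]],
    [[0, 0, 0.95], [0, 0, 0]],
    [[0, 0, 0.95], [0, 0, 0]],
    [[0, 0, 0.95], [0, 0, 0]],
    [[0, 0, 0], [0, 0, 0]],
  ],
)

```text
t: 4.1
eef_pos: [486.0, 154.4, 96.7]
tcp_rot: [-3.141, 0.007, 0.257]
ft_force: [-0.9, -0.2, -1.0]
opening: 0.998
```

Run:
```python
from h import *
import cv2
p=env.read_camera("wrist");cv2.imwrite("pics/w3.png",p["pixels"])
print([(round(d["score"],2),d["point"]) for d in env.tip_of("lid_grip",p)])
s=env.state();print(s['eef_pos'],s['tcp_rot'],s['joints'])
```

```text
[(0.74, [490.0, 155.8, 53.1]), (0.62, [597.9, 10.3, 51.7])]
[487.95195992 155.29346952 100.74049012] [3.14152322e+00 1.63144744e-03 2.57228373e-01] [ 1.79173118e-01  4.89879137e-01  1.95069726e+00 -3.03970426e-04
  7.02637344e-01  1.49297315e+00]
```

View pics/w3.png

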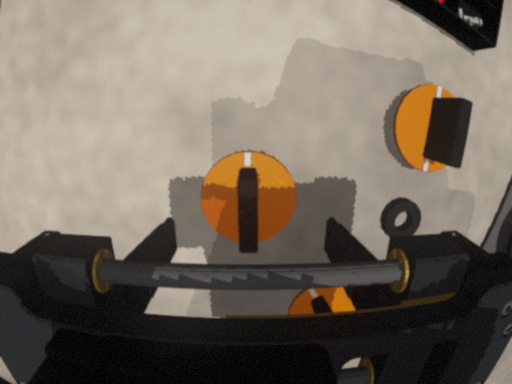

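The bar is at (248,210), centred between the fingers and upright. I continue down and close.

Request:
drive_tool(
  increments=[
    [[0.04, 0, 0.7], [0, 0, 0]],
    [[0, 0, 0.7], [0, 0, 0]],
    [[0, 0, 0.7], [0, 0, 0]],
    [[0, 0, 0], [0, 0, 0]],
    [[0, 0, 0], [0, 0, 0]],
  ],
)

```text
t: 4.62
eef_pos: [489.6, 156.5, 38.8]
tcp_rot: [3.141, -0.001, 0.258]
ft_force: [1.0, 0.3, 1.2]
opening: 0.998
```

Request:
drive_tool(
  increments=[
    [[0, 0, 0], [0, 0, 0]],
    [[0, 0, 0], [0, 0, 0]],
    [[0, 0, 0], [0, 0, 0]],
    [[0, 0, 0], [0, 0, 0]],
    [[0, 0, 0], [0, 0, 0]],
  ],
  jaw=-1,
)

```text
t: 5.03
eef_pos: [489.2, 156.9, 38.2]
tcp_rot: [3.141, -0.001, 0.259]
ft_force: [-0.1, -0.5, 0.1]
opening: 0.706
```

Request:
drive_tool(
  increments=[
    [[0, 0, 0], [0, 0, 0]],
    [[0, 0, 0], [0, 0, 0]],
    [[0, 0, 0], [0, 0, 0]],
    [[0, 0, 0], [0, 0, 0]],
    [[0, 0, 0], [0, 0, 0]],
  ],
)

```text
t: 5.45
eef_pos: [489.0, 156.9, 37.5]
tcp_rot: [3.142, 0.0, 0.259]
ft_force: [-1.0, 0.1, -1.2]
opening: 0.355
```

Request:
drive_tool(
  increments=[
    [[0, 0, 0], [0, 0, 0]],
    [[0, 0, 0], [0, 0, 0]],
    [[0, 0, 0], [0, 0, 0]],
    [[0, 0, 0], [0, 0, 0]],
    [[0, 0, 0], [0, 0, 0]],
  ],
)

```text
t: 5.87
eef_pos: [488.9, 156.8, 37.5]
tcp_rot: [3.142, 0.0, 0.259]
ft_force: [0.4, 0.2, -1.8]
opening: 0.144
```

Request:
drive_tool(
  increments=[
    [[0, 0, -0.5], [0, 0, 0]],
    [[0, 0, -0.9], [0, 0, 0]],
    [[0, 0, -0.9], [0, 0, 0]],
    [[0, 0, -0.9], [0, 0, 0]],
    [[0, 0, -0.9], [0, 0, 0]],
  ],
)

```text
t: 6.28
eef_pos: [488.6, 156.8, 161.8]
tcp_rot: [3.142, 0.001, 0.259]
ft_force: [0.0, -0.6, -1.9]
opening: 0.145
```

Request:
drive_tool(
  increments=[
    [[0, 0, -0.9], [0, 0, 0]],
    [[0, 0, -0.8], [0, 0, 0]],
    [[0, 0, 0], [0, 0, 0]],
    [[0, 0, 0], [0, 0, 0]],
  ],
)

```text
t: 6.62
eef_pos: [489.1, 156.9, 212.2]
tcp_rot: [3.141, -0.002, 0.259]
ft_force: [-0.4, 0.6, -1.2]
opening: 0.147
```

Run:
```python
from h import *
import cv2
p=env.read_camera("wrist");cv2.imwrite("pics/w4.png",p["pixels"])
np.save("w4.npy",p,allow_pickle=True)
q=env.read_camera("side");cv2.imwrite("pics/s4.png",q["pixels"])
for r in(p,q):print([(round(d["score"],2),d["point"]) for d in env.tip_of("lid_grip",r)],[(round(d["score"],2),d["point"]) for d in env.tip_of("lid_plug",r)])
s=env.state();print(s['t'],s['eef_pos'],s['tcp_rot'],s['joints'],s['opening'],s['ft_force'])
```

```text
[(0.93, [486.8, 160.3, 228.0]), (0.9, [404.2, -77.3, 48.9]), (0.82, [598.5, 11.1, 51.5]), (0.71, [484.7, 157.3, 176.1])] [(0.86, [596.1, 9.8, 2.3]), (0.83, [483.8, 156.2, 177.3]), (0.61, [403.2, -74.0, 4.8])]
[(0.94, [490.3, 157.7, 224.5]), (0.9, [592.3, 12.6, 49.5]), (0.8, [406.6, -71.8, 52.7]), (0.79, [385.3, 45.5, 51.5])] [(0.91, [408.1, -79.7, 1.6]), (0.81, [392.2, 45.8, -0.5]), (0.75, [488.9, 157.5, 171.3]), (0.65, [594.5, 14.0, 2.0])]
6.9167 [488.67793562 156.77079396 210.53548376] [-3.14154750e+00  1.93187909e-03  2.58762508e-01] [ 1.81725929e-01  3.38343857e-01  1.83305849e+00 -1.25486849e-04
  9.72119936e-01  1.49383061e+00] 0.1464282962249195 [ 0.67767253  0.36552847 -0.15485187]
```

View pics/w4.png

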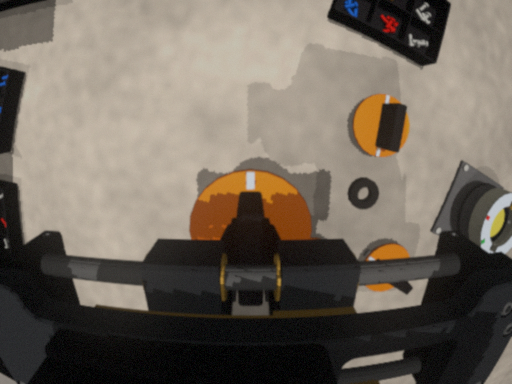

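View pics/s4.png

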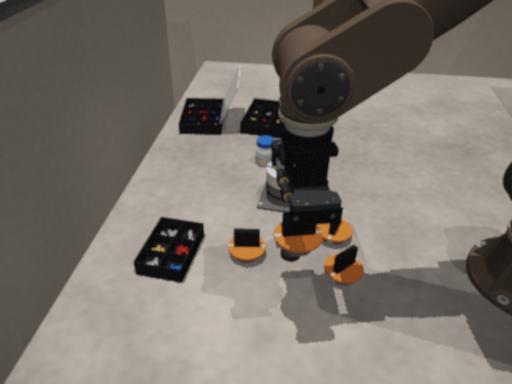

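Lid is held: wrist view shows the flange at x 190–312 with its front edge at (250,170) and dash at (250,180). I check the in-hand offset.

Run:
```python
from h import *
import cv2
p=np.load("w4.npy",allow_pickle=True).item();p["fish"]=1
a=p["pixels"].astype(int);m=(a[...,2]>110)&(a[...,0]<70)&(a[...,2]-a[...,0]>70)
m[:, :180]=0;m[:,320:]=0;m[:150]=0;m[245:]=0
T=np.array([488.7,156.8,211]);y=.2588;ex=np.array([np.cos(y),np.sin(y),0]);ey=np.array([np.sin(y),-np.cos(y),0])
pts=[]
for u in range(192,312,4):
    r=np.where(m[:,u])[0]
    if len(r)<2:continue
    if 243<u<258: continue
    q=onz(p,(u,r[0]-.5),T[2]+12.5-22)-T;pts.append((q@ex,q@ey))
pts=np.array(pts);print(pts.round(1)[::4])
A=np.c_[2*pts,np.ones(len(pts))];s=np.linalg.lstsq(A,(pts**2).sum(1),rcond=None)[0];print("free fit",s[:2],np.sqrt(s[2]+s[0]**2+s[1]**2))
from scipy.optimize import least_squares
print(least_squares(lambda c:np.hypot(*(pts-c).T)-41,[0,0],loss='soft_l1').x)
for v in((250.5,172),(250.5,188)):
    q=onz(p,v,T[2]-9.5)-T;print(q@ex,q@ey)
```

```text
[[ 12.5 -36.8]
 [ 30.7 -25.4]
 [ 36.5 -15.1]
 [ 39.6  -5.1]
 [ 37.7  14.9]
 [ 32.6  25.1]
 [ 20.1  36. ]]
free fit [0.39276857 1.15386105] 40.07939484744903
[-0.70618382  1.14919487]
38.674251852538674 1.4643945313497013
28.37595906490053 1.46596810735029
```

Request:
drive_tool(
  increments=[
    [[-0.143, 0.937, 0], [0, 0, 0]],
    [[-0.143, 0.937, 0], [0, 0, 0]],
    [[-0.143, 0.937, 0], [0, 0, 0]],
    [[-0.143, 0.937, 0], [0, 0, 0]],
    [[-0.143, 0.937, 0], [0, 0, 0]],
  ],
)

```text
t: 7.33
eef_pos: [504.0, 14.2, 211.0]
tcp_rot: [-3.141, 0.001, 0.259]
ft_force: [1.0, -0.7, -2.1]
opening: 0.144
```

Request:
drive_tool(
  increments=[
    [[-0.143, 0.937, 0], [0, 0, 0]],
    [[-0.143, 0.937, 0], [0, 0, 0]],
    [[-0.143, 0.937, 0], [0, 0, 0]],
    [[-0.143, 0.937, 0], [0, 0, 0]],
    [[-0.143, 0.937, 0], [0, 0, 0]],
  ],
)

```text
t: 7.75
eef_pos: [519.3, -127.3, 211.0]
tcp_rot: [-3.141, 0.001, 0.259]
ft_force: [0.5, -0.4, -0.7]
opening: 0.147
```

Request:
drive_tool(
  increments=[
    [[-0.143, 0.937, 0], [0, 0, 0]],
    [[-0.143, 0.937, 0], [0, 0, 0]],
    [[-0.143, 0.937, 0], [0, 0, 0]],
    [[0, 0, 0], [0, 0, 0]],
  ],
)

```text
t: 8.08
eef_pos: [528.9, -214.8, 210.6]
tcp_rot: [3.141, 0.001, 0.256]
ft_force: [-0.1, 0.4, -1.8]
opening: 0.147
```

Request:
drive_tool(
  increments=[
    [[0, 0, 0], [0, 0, 0.88]],
    [[0, 0, 0], [0, 0, 0.88]],
    [[0, 0, 0], [0, 0, 0.88]],
    [[0, 0, 0], [0, 0, 0.88]],
    [[0, 0, 0], [0, 0, 0.88]],
  ],
)

```text
t: 8.5
eef_pos: [528.4, -210.2, 210.9]
tcp_rot: [-3.141, 0.001, -0.097]
ft_force: [-1.0, -0.9, -1.5]
opening: 0.147
```

Request:
drive_tool(
  increments=[
    [[0, 0, 0], [0, 0, 0]],
    [[0, 0, 0], [0, 0, 0]],
  ],
)

```text
t: 8.67
eef_pos: [528.5, -210.3, 211.1]
tcp_rot: [-3.141, 0.001, -0.091]
ft_force: [-0.1, 0.2, -1.8]
opening: 0.146
```

Run:
```python
from h import *
import cv2
p=env.read_camera("wrist");cv2.imwrite("pics/w5.png",p["pixels"])
np.save("w5.npy",p,allow_pickle=True)
q=env.read_camera("side");cv2.imwrite("pics/s5.png",q["pixels"])
for r in(p,q):print([(t,[(round(d["score"],2),d["point"]) for d in env.tip_of(t,r)]) for t in("lid_grip","mouth","lid_plug")])
s=env.state();print(s['t'],s['eef_pos'],s['tcp_rot'],s['joints'],s['opening'],s['ft_force'])
```

```text
[('lid_grip', [(0.94, [384.6, 46.4, 50.5]), (0.59, [527.5, -213.7, 226.6]), (0.59, [597.5, 11.7, 52.8])]), ('mouth', []), ('lid_plug', [(0.89, [595.0, 14.2, 1.0]), (0.77, [387.6, 45.2, 2.5]), (0.68, [522.3, -213.5, 176.4])])]
[('lid_grip', [(0.88, [532.5, -211.9, 226.4]), (0.88, [591.1, 12.7, 47.6]), (0.85, [407.4, -74.0, 48.8]), (0.73, [391.0, 46.8, 47.3])]), ('mouth', [(0.65, [530.8, -209.9, 87.2])]), ('lid_plug', [(0.91, [403.9, -78.2, 2.3]), (0.84, [528.2, -210.3, 173.2]), (0.77, [392.7, 46.0, -0.2])])]
9.0667 [ 528.59678574 -210.645726    211.62448689] [ 3.14148864e+00 -3.91786949e-05 -9.27034053e-02] [-4.95246988e-01  4.14550556e-01  1.70240160e+00 -9.40363220e-05
  1.02456371e+00  1.16830159e+00] 0.14333432757675055 [ 0.21791287 -0.09302107 -1.50512209]
```

View pics/w5.png

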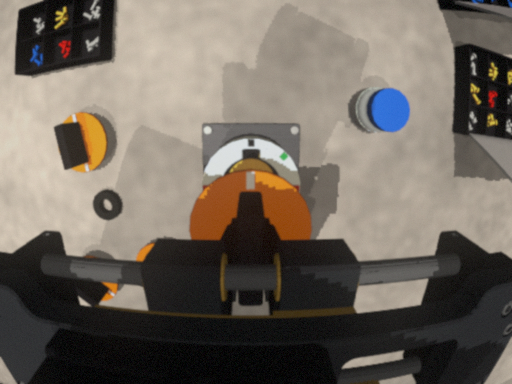

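View pics/s5.png

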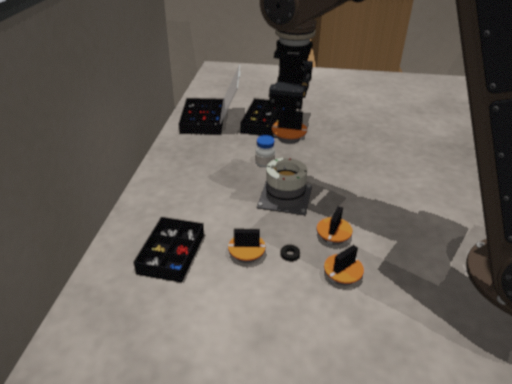

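Wrist view: lid dash (250,180) is in line with the slot dash (251,143), and the canister's far foot bolts at (207,130)/(293,130) are symmetric about it. Lowering to just above the rim.

Request:
drive_tool(
  increments=[
    [[0, 0, 0.85], [0, 0, 0]],
    [[0, 0, 0.85], [0, 0, 0]],
    [[0, 0, 0.8], [0, 0, 0]],
    [[0, 0, 0], [0, 0, 0]],
    [[0, 0, 0], [0, 0, 0]],
  ],
)

```text
t: 9.48
eef_pos: [528.4, -210.6, 136.3]
tcp_rot: [-3.141, 0.002, -0.093]
ft_force: [0.0, -0.6, -1.0]
opening: 0.143
```

Run:
```python
from h import *
import cv2
p=env.read_camera("wrist");cv2.imwrite("pics/w6.png",cv2.resize(p["pixels"][90:260,130:370],None,fx=3,fy=3))
q=env.read_camera("side");cv2.imwrite("pics/s6.png",cv2.resize(q["pixels"][90:230,200:370],None,fx=4,fy=4))
s=env.state();print(s['t'],s['eef_pos'],s['tcp_rot'],s['ft_force'],s['moment'])
```

```text
9.5833 [ 529.23030765 -211.03099791  137.96974195] [ 3.14084061e+00 -1.61667350e-03 -9.31391339e-02] [ 0.64841935  0.40846981 -0.85183755] [-0.00478457  0.03846102  0.03098227]
```

View pics/w6.png

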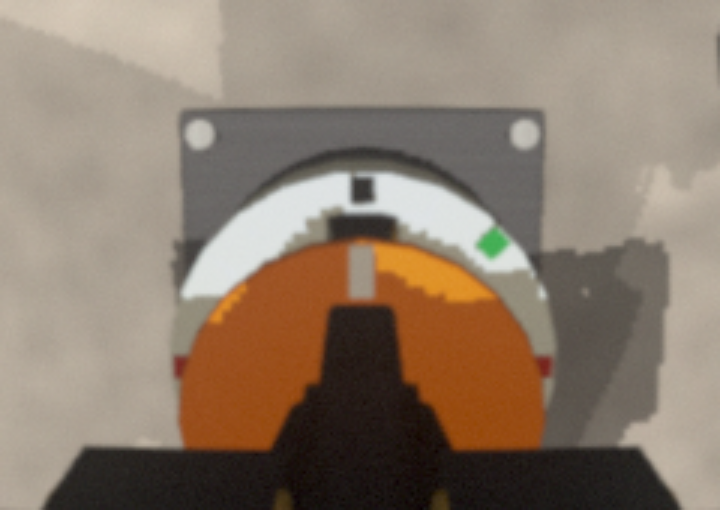

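View pics/s6.png

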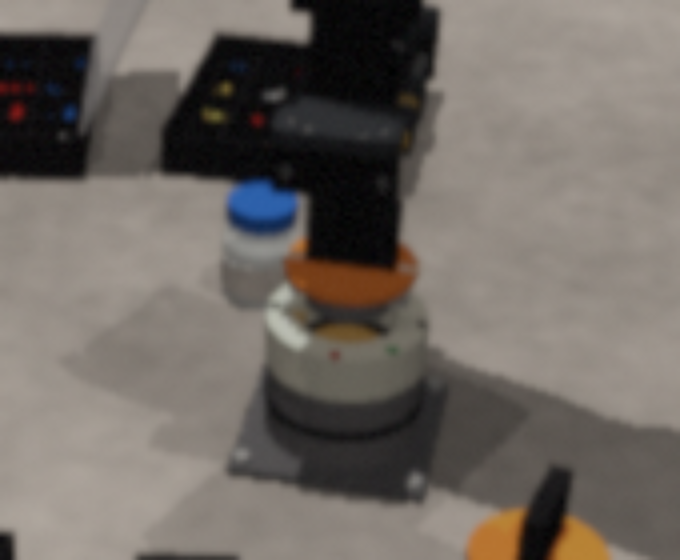

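The lid is centred: dashes at 361 and 362, flange edges 180/545 lined up with the foot edges. Inserting gently.

Request:
drive_tool(
  increments=[
    [[0, 0, 0.25], [0, 0, 0]],
    [[0, 0, 0.25], [0, 0, 0]],
    [[0, 0, 0], [0, 0, 0]],
  ],
)

```text
t: 9.83
eef_pos: [528.2, -210.5, 120.8]
tcp_rot: [-3.141, 0.001, -0.093]
ft_force: [-0.3, 0.1, -1.4]
opening: 0.147
```

Request:
drive_tool(
  increments=[
    [[0, 0, 0.25], [0, 0, 0]],
    [[0, 0, 0.15], [0, 0, 0]],
    [[0, 0, 0], [0, 0, 0]],
  ],
)

```text
t: 10.08
eef_pos: [528.2, -210.5, 108.6]
tcp_rot: [-3.141, 0.001, -0.093]
ft_force: [0.8, 0.3, -1.5]
opening: 0.145
```

Request:
drive_tool(
  increments=[
    [[0, 0, 0.07], [0, 0, 0]],
    [[0, 0, 0], [0, 0, 0]],
  ],
)

```text
t: 10.25
eef_pos: [528.5, -210.7, 107.3]
tcp_rot: [3.142, 0.0, -0.093]
ft_force: [-0.8, -0.8, -0.7]
opening: 0.147
```

Request:
drive_tool(
  increments=[
    [[0, 0, 0.04], [0, 0, 0]],
    [[0, 0, 0], [0, 0, 0]],
  ],
)

```text
t: 10.42
eef_pos: [528.6, -210.7, 106.3]
tcp_rot: [3.141, -0.0, -0.093]
ft_force: [-0.3, 0.3, -1.5]
opening: 0.146
```

Request:
drive_tool(
  increments=[
    [[0, 0, 0.04], [0, 0, 0]],
    [[0, 0, 0], [0, 0, 0]],
  ],
)

```text
t: 10.58
eef_pos: [528.8, -210.8, 105.5]
tcp_rot: [3.141, -0.001, -0.093]
ft_force: [-0.8, 0.1, 2.5]
opening: 0.149
```

Request:
drive_tool(
  increments=[
    [[0, 0, 0.03], [0, 0, 0]],
    [[0, 0, 0], [0, 0, 0]],
  ],
)

```text
t: 10.75
eef_pos: [528.8, -210.8, 105.5]
tcp_rot: [3.141, -0.001, -0.093]
ft_force: [-2.7, 1.9, 12.8]
opening: 0.145
```

Seated: contact force rises at z 105.5, as predicted (105.3). I ease off slightly and start turning clockwise.

Request:
drive_tool(
  increments=[
    [[0, 0, -0.02], [0, 0, 0]],
    [[0, 0, 0], [0, 0, 0.3]],
    [[0, 0, 0], [0, 0, 0.5]],
    [[0, 0, 0], [0, 0, 0.5]],
    [[0, 0, 0], [0, 0, 0.5]],
  ],
)

```text
t: 11.17
eef_pos: [528.9, -211.0, 105.5]
tcp_rot: [3.141, -0.001, -0.24]
ft_force: [-0.5, -1.1, 7.0]
opening: 0.146
```

Request:
drive_tool(
  increments=[
    [[0, 0, 0], [0, 0, 0.6]],
    [[0, 0, 0], [0, 0, 0.6]],
    [[0, 0, 0], [0, 0, 0.6]],
    [[0, 0, 0], [0, 0, 0.6]],
    [[0, 0, 0], [0, 0, 0.6]],
  ],
)

```text
t: 11.58
eef_pos: [528.7, -211.2, 105.5]
tcp_rot: [3.141, -0.001, -0.48]
ft_force: [-2.4, -3.3, 7.0]
opening: 0.145
```

Run:
```python
from h import *
import cv2
p=env.read_camera("wrist");cv2.imwrite("pics/w7.png",cv2.resize(p["pixels"][90:260,130:370],None,fx=3,fy=3))
s=env.state();print(s['t'],s['eef_pos'],s['tcp_rot'],s['ft_force'],s['moment'])
```

```text
11.6333 [ 528.72622462 -211.22363449  105.52120141] [ 3.14085397e+00 -1.18137961e-03 -4.83573611e-01] [-3.2034552  -1.94420995  7.92143185] [-0.14335664  0.58608281  0.13254313]
```

View pics/w7.png

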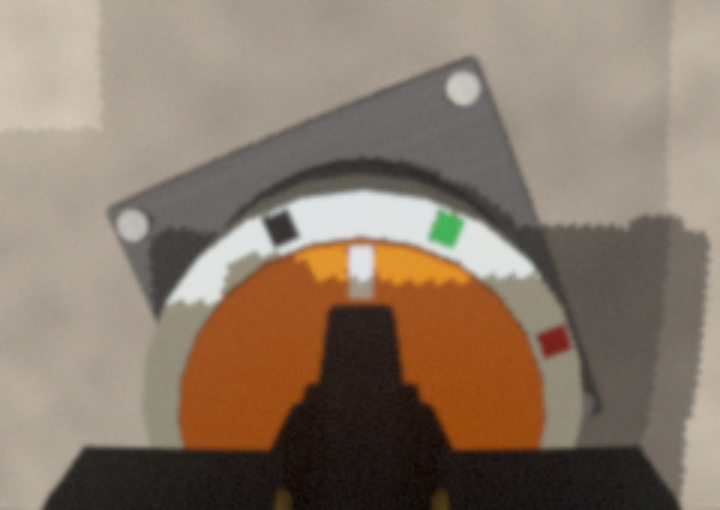

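The lid follows the tool; its dash (361,265) sits between black (281,228) and green (446,229). Continuing to green.

Request:
drive_tool(
  increments=[
    [[0, 0, 0], [0, 0, 0.6]],
    [[0, 0, 0], [0, 0, 0.6]],
    [[0, 0, 0], [0, 0, 0.6]],
    [[0, 0, 0], [0, 0, 0.6]],
    [[0, 0, 0], [0, 0, 0.6]],
  ],
)

```text
t: 12.05
eef_pos: [528.6, -211.4, 105.5]
tcp_rot: [3.141, -0.001, -0.72]
ft_force: [-4.4, -3.4, 8.0]
opening: 0.143
```

Request:
drive_tool(
  increments=[
    [[0, 0, 0], [0, 0, 0.6]],
    [[0, 0, 0], [0, 0, 0.6]],
    [[0, 0, 0], [0, 0, 0.5]],
    [[0, 0, 0], [0, 0, 0.1]],
    [[0, 0, 0], [0, 0, 0]],
  ],
)

```text
t: 12.47
eef_pos: [528.4, -211.4, 105.5]
tcp_rot: [3.141, -0.001, -0.862]
ft_force: [-5.0, -4.1, 8.6]
opening: 0.148
```

Run:
```python
from h import *
import cv2
p=env.read_camera("wrist");cv2.imwrite("pics/w8.png",cv2.resize(p["pixels"][90:260,130:370],None,fx=3,fy=3))
q=env.read_camera("side");cv2.imwrite("pics/s8.png",q["pixels"])
s=env.state();print(s['t'],s['eef_pos'],s['tcp_rot'],s['ft_force'],s['moment'],s['joints'],s['opening'])
print(env.tip_of("lid_grip",q)[:4])
```

```text
12.5667 [ 528.42742142 -211.44463113  105.53055411] [ 3.14078883e+00 -1.19686890e-03 -8.61542408e-01] [-4.5109233 -3.6054123  9.6142479] [-0.47318475  1.00724278  0.21637907] [-4.96104564e-01  5.45896679e-01  1.80923086e+00 -1.66618847e-03
  7.85635226e-01  1.93741206e+00] 0.14120437000235717
[{'point': [385.8, 47.1, 48.2], 'score': 0.81}, {'point': [529.9, -211.1, 114.7], 'score': 0.77}, {'point': [405.8, -74.9, 45.9], 'score': 0.75}, {'point': [596.0, 11.6, 47.4], 'score': 0.68}]
```

View pics/w8.png

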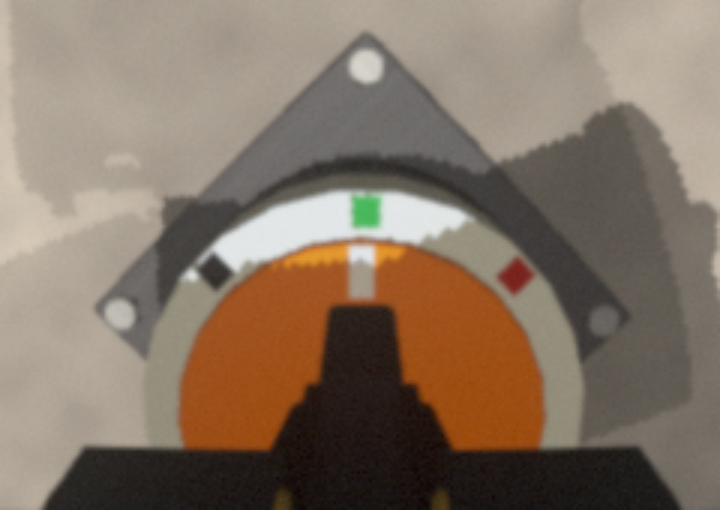

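View pics/s8.png

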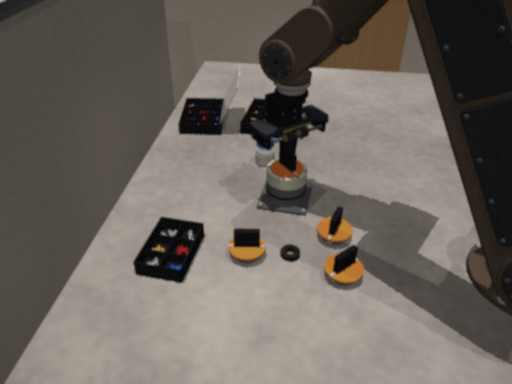

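The lid dash (361,265) is nearly on green (366,212), about 1° short. I add a hair and confirm it holds still.

Request:
drive_tool(
  increments=[
    [[0, 0, 0], [0, 0, 0.15]],
    [[0, 0, 0], [0, 0, 0]],
    [[0, 0, 0], [0, 0, 0]],
    [[0, 0, 0], [0, 0, 0]],
    [[0, 0, 0], [0, 0, 0]],
  ],
)

```text
t: 13.03
eef_pos: [528.4, -211.5, 105.5]
tcp_rot: [3.141, -0.001, -0.873]
ft_force: [-5.0, -3.7, 8.6]
opening: 0.142
```

Request:
drive_tool(
  increments=[
    [[0, 0, 0], [0, 0, 0]],
    [[0, 0, 0], [0, 0, 0]],
    [[0, 0, 0], [0, 0, 0]],
    [[0, 0, 0], [0, 0, 0]],
    [[0, 0, 0], [0, 0, 0]],
  ],
)

```text
t: 13.45
eef_pos: [528.4, -211.5, 105.5]
tcp_rot: [3.141, -0.001, -0.873]
ft_force: [-5.8, -4.0, 8.5]
opening: 0.148
```

Run:
```python
from h import *
import cv2
p=env.read_camera("wrist");cv2.imwrite("pics/w9.png",cv2.resize(p["pixels"][90:260,130:370],None,fx=3,fy=3))
s=env.state();print(s['t'],s['eef_pos'],s['tcp_rot'],s['ft_force'],s['moment'],s['opening'])
```

```text
13.5 [ 528.39783813 -211.44347211  105.52538773] [ 3.14075912e+00 -1.16229996e-03 -8.73426320e-01] [-4.91464952 -4.33694436  8.95844492] [-0.48356441  0.9161451   0.29858614] 0.15064485964724492
```

View pics/w9.png

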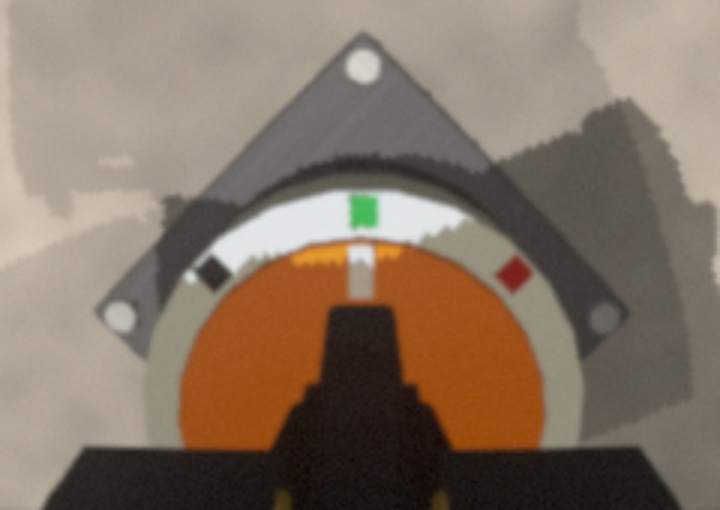

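The lid dash (361) is on green (363), the pose is steady and the grip holds. Handing in.

```bash
python3 -c "
from cell import env
env.job_done();s=env.state();print(s['t'],s['eef_pos'],s['tcp_rot'],s['opening'])"
```

```text
the job is handed in; nothing more can be done
the job is handed in; nothing more can be done
```

I gripped the leftmost orange lid by its bar and lowered it through the slots until the flange sat on the rim. I then turned it clockwise to the green mark and handed the job in with the gripper still holding it there.

**Last checks before hand-in, at 13.5 s:**
- **Seating:** contact came at TCP z 105.5 mm, against about 105.3 mm predicted. Force peaked near 13 N on seating, then held at about 9 N.
- **Turn:** the tool had turned 0.78 rad from the slots. In the wrist picture the lid's dash lay within about 1° of the green mark.
- **Hold:** the pose stayed steady for about 0.9 s, with the jaws closed on the 14 mm bar.
- **Bystanders:** the box and grommet looked untouched in the side view, and the jar was partly hidden behind the gripper. I did not re-measure any of them.

**Not checked directly:** I could not read the vent ring or click values. By angle the lid stopped about 11° short of where the lock ball begins. There was a steady sideways force of about 6–7 N at the end. The wrist camera also put the lid about 1 mm off the middle of the jaws, within its calibration error. The hand-in gave no verdict.

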